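# Find the fullest tin in the pull-out tray and hold it up

### The job

Pull the tray fully out from under the wire shelf, then lift each of the three identical closed tins a few centimetres off the tray in turn to feel its weight, setting it back upright in the tray's front bay before trying the next. Finish while holding the heaviest tin in the gripper, upright and still, its foot at least 10 cm above the tray floor and touching nothing else, with the other two standing in the bay and the tray left out. Do not let any tin fall over, and leave the bottle, the bowl and the sprayer where they are.

Things in the scene. Friction and masses are not known exactly. Their poses are not given: they have to be found in the camera images.
- shelf_front (a point): middle of the front (robot-side) edge of a fixed chrome-wire bench shelf, the riser; the point lies in its wire top, 127 mm above the bench. The shelf is 420 mm wide (its y) and reaches 240 mm back from this edge (its +x); its wire top lies 121 to 131 mm above the bench, with low cartons on the back half (up to 185 mm). The whole is turned a little about the vertical: x points away from the robot into the shelf, and the tray pulls out along its -x
- tray (a joint): the steel tray on runners under the wire shelf: 0 m fully in, 0.18 m fully out (hard stop), growing as it comes towards the robot along the shelf's -x; it takes about 2 N to slide and stays where it is left. Tray 350 mm wide, 220 mm deep, walls 42 mm high (tops 52 mm above the bench); it starts at most 20 mm out, with the tins wholly under the wire top
- tray_handle (a point): middle of the tray's bar handle: a straight horizontal bar 10 mm thick and 120 mm long, along the shelf's y, 40 mm above the bench and 42 mm in front of the tray's front face (37 mm clear gap behind the bar); moves with the tray
- tray_bay (a point): middle of the floor of the tray's front bay, in which the tins stand: bay 148 mm deep (x) and 342 mm wide (y), floor 14 mm above the bench; axes parallel to the shelf's; moves with the tray. Behind the bay, past a 35 mm high divider, lie small cartons, their tops at most 50 mm above the bench
- tin_a_mid (a point): one of three outwardly identical closed round tins, plain cylinders 64 mm in diameter and 90 mm high, white with a blue band and a metal lid; point at its centre, half-way up (45 mm above its foot); z up along its axis. Each holds a different unknown amount: it weighs between 0.10 and 0.55 kg, and the heaviest is at least 0.12 kg heavier than either of the others. Which one that is cannot be seen and changes place from run to run
- tin_b_mid (a point): one of three outwardly identical closed round tins, plain cylinders 64 mm in diameter and 90 mm high, white with a blue band and a metal lid; point at its centre, half-way up (45 mm above its foot); z up along its axis. Each holds a different unknown amount: it weighs between 0.10 and 0.55 kg, and the heaviest is at least 0.12 kg heavier than either of the others. Which one that is cannot be seen and changes place from run to run
- tin_c_mid (a point): one of three outwardly identical closed round tins, plain cylinders 64 mm in diameter and 90 mm high, white with a blue band and a metal lid; point at its centre, half-way up (45 mm above its foot); z up along its axis. Each holds a different unknown amount: it weighs between 0.10 and 0.55 kg, and the heaviest is at least 0.12 kg heavier than either of the others. Which one that is cannot be seen and changes place from run to run
- brown_bottle: bystander: upright amber bottle, 64 mm in diameter, 150 mm high, loose; origin at the centre of its foot
- bowl: bystander: open steel bowl, 120 mm across, 45 mm high, loose; origin at the centre of its foot
- sprayer: bystander: white hand spray bottle with a green trigger head, 66 mm in diameter, 195 mm high, loose; the nozzle reaches 61 mm out along its -x; origin at the centre of its foot
Mind the look-alikes: they are no part of the job. Leave any yellow look-alike of the part that bears tin_c_mid alone. What is shaped like the part that bears tin_a_mid but pink is not meant.

How it is judged:
On the way, in this order (a step that is already met when the one before it is completed fails the run):
1. the tray is pulled out to its stop (at least 165 of its 180 mm) (value of joint tray above 0.165 m), for 0.2 s.
2. a first tin is lifted at least 15 mm off the tray floor (height (world z) of any of tin_a_mid, tin_b_mid, tin_c_mid above 0.074 m), for 0.2 s.
3. all tins are down in the tray again (height (world z) of each of tin_a_mid, tin_b_mid, tin_c_mid below 0.066 m), for 0.1 s.
4. a second time a tin is lifted (height (world z) of any of tin_a_mid, tin_b_mid, tin_c_mid above 0.074 m), for 0.2 s.
5. all tins are down in the tray again (all of step 3), for 0.1 s.
6. a third time a tin is lifted (height (world z) of any of tin_a_mid, tin_b_mid, tin_c_mid above 0.074 m), for 0.2 s.
At the end, for the whole second after the job is handed in: One tin is held still and upright (within 0.35 rad) by the fingers alone, centre over 155 mm above the bench (foot about 95 mm off the tray floor); the other two stand at rest on the front bay's floor and each presses on it with under 3.4 N, so the heaviest is the one held; tray out over 150 mm (value of joint tray above 0.15 m and ((height (world z) of tin_a_mid above 0.155 m and angle between tin_a_mid's own z axis and vertical below 0.35 rad and contact force between tin_a and the fingers above 1 N and linear speed of tin_a below 0.05 m/s and contact force between tin_a and riser below 0.1 N and contact force between tin_a and tin_b below 0.1 N and contact force between tin_a and tin_c below 0.1 N and contact force between tin_a and brown_bottle below 0.1 N and contact force between tin_a and bowl below 0.1 N and contact force between tin_a and sprayer below 0.1 N and (x of tin_b_mid in the frame of tray_bay between -0.075 and 0.075 m and y of tin_b_mid in the frame of tray_bay between -0.17 and 0.17 m and z of tin_b_mid in the frame of tray_bay between 0.035 and 0.052 m and angle between each of tin_b_mid, tin_c_mid's own z axis and vertical below 0.1 rad and linear speed of each of tin_b, tin_c below 0.03 m/s and contact force between tin_b and riser between 0.5 and 3.4 N and x of tin_c_mid in the frame of tray_bay between -0.075 and 0.075 m and y of tin_c_mid in the frame of tray_bay between -0.17 and 0.17 m and z of tin_c_mid in the frame of tray_bay between 0.035 and 0.052 m and contact force between tin_c and riser between 0.5 and 3.4 N)) or (height (world z) of tin_b_mid above 0.155 m and angle between tin_b_mid's own z axis and vertical below 0.35 rad and contact force between tin_b and the fingers above 1 N and linear speed of tin_b below 0.05 m/s and contact force between tin_b and riser below 0.1 N and contact force between tin_b and tin_a below 0.1 N and contact force between tin_b and tin_c below 0.1 N and contact force between tin_b and brown_bottle below 0.1 N and contact force between tin_b and bowl below 0.1 N and contact force between tin_b and sprayer below 0.1 N and (x of tin_a_mid in the frame of tray_bay between -0.075 and 0.075 m and y of tin_a_mid in the frame of tray_bay between -0.17 and 0.17 m and z of tin_a_mid in the frame of tray_bay between 0.035 and 0.052 m and angle between each of tin_a_mid, tin_c_mid's own z axis and vertical below 0.1 rad and linear speed of each of tin_a, tin_c below 0.03 m/s and contact force between tin_a and riser between 0.5 and 3.4 N and x of tin_c_mid in the frame of tray_bay between -0.075 and 0.075 m and y of tin_c_mid in the frame of tray_bay between -0.17 and 0.17 m and z of tin_c_mid in the frame of tray_bay between 0.035 and 0.052 m and contact force between tin_c and riser between 0.5 and 3.4 N)) or (height (world z) of tin_c_mid above 0.155 m and angle between tin_c_mid's own z axis and vertical below 0.35 rad and contact force between tin_c and the fingers above 1 N and linear speed of tin_c below 0.05 m/s and contact force between tin_c and riser below 0.1 N and contact force between tin_c and tin_a below 0.1 N and contact force between tin_c and tin_b below 0.1 N and contact force between tin_c and brown_bottle below 0.1 N and contact force between tin_c and bowl below 0.1 N and contact force between tin_c and sprayer below 0.1 N and (x of tin_a_mid in the frame of tray_bay between -0.075 and 0.075 m and y of tin_a_mid in the frame of tray_bay between -0.17 and 0.17 m and z of tin_a_mid in the frame of tray_bay between 0.035 and 0.052 m and angle between each of tin_a_mid, tin_b_mid's own z axis and vertical below 0.1 rad and linear speed of each of tin_a, tin_b below 0.03 m/s and contact force between tin_a and riser between 0.5 and 3.4 N and x of tin_b_mid in the frame of tray_bay between -0.075 and 0.075 m and y of tin_b_mid in the frame of tray_bay between -0.17 and 0.17 m and z of tin_b_mid in the frame of tray_bay between 0.035 and 0.052 m and contact force between tin_b and riser between 0.5 and 3.4 N)))); the arm keeps its last pose, push and grip.
It fails at once if a tin is tipped over (more than 0.7 rad) (angle between any of tin_a_mid, tin_b_mid, tin_c_mid's own z axis and vertical above 0.7 rad).
It fails at once if the bottle, bowl or sprayer is moved more than 40 mm or tipped (distance of any of brown_bottle, bowl, sprayer from where it was at the start of the episode above 0.04 m or angle between any of brown_bottle, bowl, sprayer's own z axis and vertical above 0.5 rad).
It also fails if it takes over 72 s, if anything falls off the work surface, if the arm or the gripper's body presses on something with over 40 N, if the wrist force passes 120 N, or if a joint passes its speed limit or range.

### The arm

A 6-joint arm with a two-finger parallel gripper is mounted at the origin on the work surface. World frame = base frame: x ahead of the robot, y to its left, z up, the work surface at z = 0. Lengths are in m, angles in rad, forces in N, time in s.
With the tool pointing down it reaches from about 0.225 to 0.725 m from the base axis. Payload 3.1 kg.
Tool frame: the origin (TCP) lies on the centre line of the jaws, within the pads' length; the fingertips stand robot.tcp_to_tips ahead of it and the grasp point (between the pads) lies 5 mm behind it (robot.tcp_to_tips is the distance from the TCP to the fingertips, in m); z points along the fingers, x is the direction in which the jaws open and shut, and the axes are right-handed (so a half turn about z gives the same grasp; the last joint's range is limited). The gripper opens to 85 mm and grips with 20 to 120 N. Pads are 22 mm wide; open, the fingers measure 114 mm over their backs; the gripper's body (76 mm by 85 mm) begins 54 mm behind the grasp point. The pads swing forward as they close: fully open they stand 13 mm farther back than shut.
Start: joints at [-1.408, 0.048, 0.099, 1.622, 0, 1.443], TCP at [0.151, -0.503, 0.224] pointing down, gripper open.
Joint ranges: [-2.91, 2.91], [-0.99, 1.94], [-1.21, 1.42], [-2.12, 2.29], [-1.49, 1.47], [-3.14, 3.14]. Speed limits (rad/s): [2.79, 2.79, 3.14, 3.14, 3.14, 3.14].

### API

Orientations are given as a unit quaternion [x, y, z, w].
In Python, from plant import monitor, viewer, robot gives the robot as it stands. The module is installed in compiled form; this text tells all that it offers.
- The arm moves only by the tool jog_arm, never from a script. Its argument "steps" is a list of rows, each a list of 3 entries, a list of its own where there are three numbers: the closure, from 0 (fully open) to 1 (shut), then the shift along the tool's x, y, z in mm, then the turn about the tool's z in degrees. A call has 1 to 20 rows; each row is the pose to reach, as a shift and turn from the pose measured when the call began, along the tool's axes at that moment; what a row does not reach only later rows make up. A row lasts 1/10 s, in which the tool goes at most 50 mm and 8.59 degrees, less where a joint would pass 70% of its speed; a pose out of reach is approached as far as the arm can. A call with a gripper value outside its range is refused whole. The fingers move at their own pace and stop on an object; the grip force is fixed at half the most. Time passes only in rows, so rows that repeat a pose let the fingers close. It gives the time, the measured TCP pose, the force and the opening at its end, in the units of the state.
- monitor.get_obs(): the state, without advancing time (a new reading comes with each control period).
- viewer.grab_frame(name): name is "side" or "top"; returns (picture, depth): 384x512x3 uint8, red, green, blue; 384x512 float32, m along the optical axis (not along the pixel's ray), 0 where there is no reading.
- viewer.camera_model(name): a dict with "fx", "fy", "cx", "cy" (pixels), "world_to_cam" (4x4, takes a point from world to camera coordinates). Camera axes: x right, y down, z forward; pixel columns grow to the right and rows downward; lengths in m; the calibration is good to about 2 mm. A picture is of the moment at which its call begins. camera_model takes no time and is no camera call.
- robot.hand_in(): hands the job in, once; it reports no verdict.
The state is a dict: "time": time; "joint_pos": joint angles; "dq": joint speeds; "joint_efforts": joint torques, N m; "position": TCP position; "orientation": TCP orientation; "contact_force": force on the tool from outside, world axes, zero at the start; "torque": the same for the moment, N m; "grip_width": opening from 0.0 (shut) to 1.0 (fully open).
Only numpy, scipy, OpenCV 4.12 (cv2) and the standard library are available. Lean on these libraries where they do the work, as an engineer would, in place of code of your own. Each camera call takes 0.05 s, during which the arm holds its last target.

## Working session

There is one attempt and no reset: what is moved stays moved. The work goes in short steps, Python scripts to look and compute and a tool call to move; the robot and the scene stay as the last step left them, time stands still between calls to the robot, and variables do not carry over. Pictures are saved under pics/ and viewed, and the job is handed in when it is done.

Besides the shell and the picture viewer there is one more tool, called as name([rows], argument=value, ...), one row to a line, values as JSON. jog_arm: Moves the arm, as the interface text tells. Its arguments: {"type":"object","properties":{"steps":{"type":"array"}},"required":["steps"]}

```bash
mkdir -p pics; ls
python3 - <<'E'
from plant import monitor, viewer, robot
import cv2, numpy as np
print(monitor.get_obs()); print(robot.tcp_to_tips)
for n in("side","top"):
    p,d=viewer.grab_frame(n); cv2.imwrite(f"pics/{n}0.png",p[:,:,::-1]); np.save(f"{n}0_d.npy",d); np.save(f"{n}0_p.npy",p)
    print(n,viewer.camera_model(n))
E
```

```text
pics
{'time': 0.0, 'joint_pos': array([-1.40780778e+00,  4.87544412e-02,  9.75907866e-02,  1.62199010e+00,
       -1.86859075e-05,  1.44300848e+00]), 'dq': array([-1.20396493e-03, -1.33813400e-03, -8.60280364e-05, -2.14019055e-03,
       -1.19526071e-03, -3.57401029e-04]), 'joint_efforts': array([-8.23584469e-04, -3.38781130e+01,  3.20015502e+01,  2.02317053e-02,
       -3.50507698e-06, -3.42145427e-06]), 'position': array([ 0.15040144, -0.50234315,  0.22321172]), 'orientation': array([ 0.80208926, -0.59720301, -0.00085451, -0.00081196]), 'contact_force': array([-0.53062192,  0.86968721,  0.21420377]), 'torque': array([0.02570552, 0.02246551, 0.05225821]), 'grip_width': 1.0003939599383433}
0.014
side {'fx': 403.7904644245916, 'fy': 403.7904644245916, 'cx': 250.40968364485477, 'cy': 196.4805826317287, 'world_to_cam': array([[-0.86731092, -0.4975169 , -0.01577032,  0.48316974],
       [-0.25307028,  0.46801131, -0.84671178,  0.26769529],
       [ 0.42863411, -0.73037138, -0.53181806,  0.88843581],
       [ 0.        ,  0.        ,  0.        ,  1.        ]])}
top {'fx': 359.9302442602826, 'fy': 359.9302442602826, 'cx': 256.2778387210072, 'cy': 190.6933253593554, 'world_to_cam': array([[ 0.01218838, -0.99964041, -0.02388515, -0.05564858],
       [-0.99032823, -0.00876634, -0.13846715,  0.5920465 ],
       [ 0.13820797,  0.02534182, -0.99007896,  1.03739719],
       [ 0.        ,  0.        ,  0.        ,  1.        ]])}
```

View pics/side0.png

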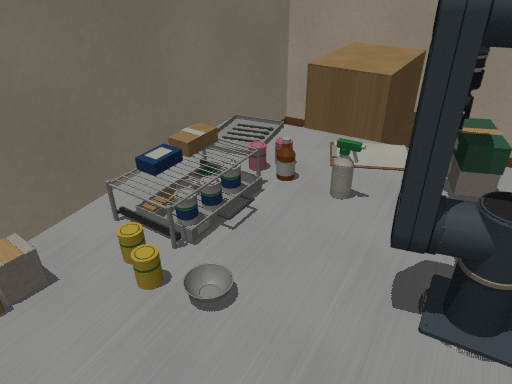

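View pics/top0.png

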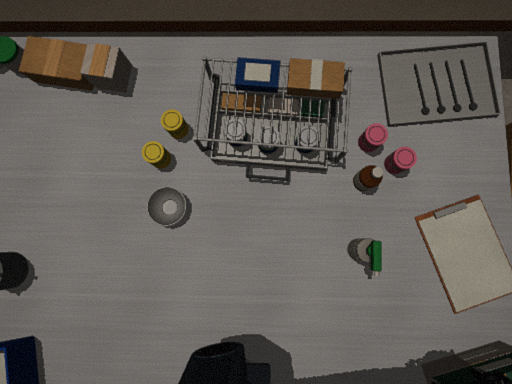

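The side view shows three tins under the riser at about (186,208), (211,193) and (230,178), with the handle at (237,212). The top view shows the handle bar at (248–290,178), the bottle at (369,178), the sprayer at (368,253) and the bowl at (167,207). Next I'll zoom in on the handle.

```bash
cat > h.py <<'E'
import numpy as np, cv2
from plant import monitor, viewer, robot
def cam(n):
    m=viewer.camera_model(n); return np.array([[m['fx'],0,m['cx']],[0,m['fy'],m['cy']],[0,0,1]]),np.array(m['world_to_cam'])
def ray(n,u,v):
    K,T=cam(n); d=T[:3,:3].T@np.linalg.inv(K)@np.array([u,v,1.]); return -T[:3,:3].T@T[:3,3],d
def plane(n,u,v,z):
    o,d=ray(n,u,v); return o+d*(z-o[2])/d[2]
def tri(a,b):
    (o1,d1),(o2,d2)=ray("side",*a),ray("top",*b)
    s=np.linalg.lstsq(np.c_[d1,-d2],o2-o1,rcond=None)[0]
    p,q=o1+d1*s[0],o2+d2*s[1]; return (p+q)/2,np.linalg.norm(p-q)
def proj(n,p):
    K,T=cam(n); c=K@(T[:3,:3]@p+T[:3,3]); return c[:2]/c[2]
def crop(n,p,name,x0,x1,y0,y1,s,gain=1):
    im=np.clip(p[y0:y1,x0:x1,::-1].astype(float)*gain,0,255).astype(np.uint8)
    cv2.imwrite(f"pics/{name}.png",cv2.resize(im,None,fx=s,fy=s,interpolation=cv2.INTER_CUBIC))
E
python3 - <<'E'
from h import *
crop("top",np.load("top0_p.npy"),"topc",190,360,50,200,4.6,1.8)
crop("side",np.load("side0_p.npy"),"sidec",100,290,110,260,4,1.3)
E
```

```text
(no output)
```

View pics/topc.png

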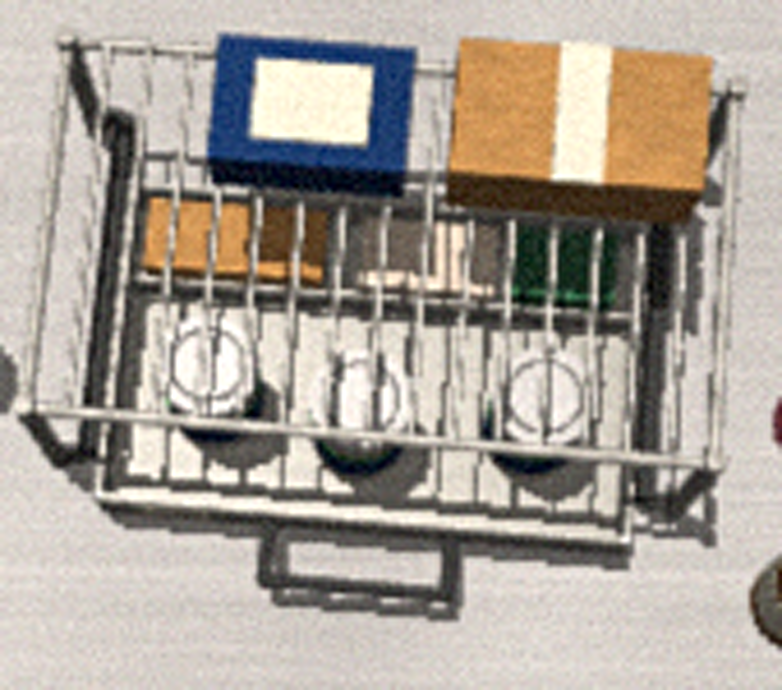

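View pics/sidec.png

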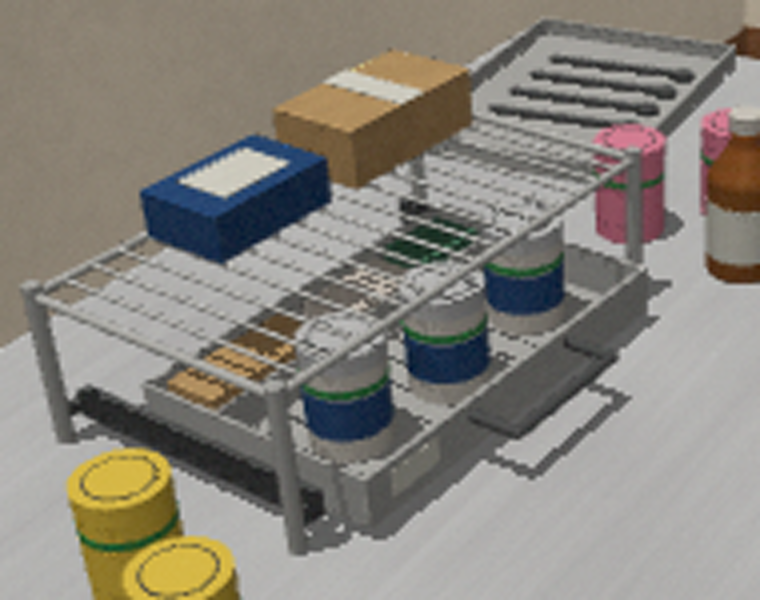

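Run:
```python
from h import *
L=tri((228,217.3),(248,176)); R=tri((253.5,199.3),(288.5,179.8)); print(L,R,(L[0]+R[0])/2)
l=plane("top",248,176,.04);r=plane("top",288.5,179.8,.04);print(l,r,(l+r)/2,np.linalg.norm(l-r))
# shelf front corners, wire top crop coords (28,412),(712,463)
c=lambda u,v:(190+u/4.6,50+v/4.6)
a=plane("top",*c(28,412),.127);b=plane("top",*c(712,463),.127);print(a,b,(a+b)/2,np.linalg.norm(a-b),np.degrees(np.arctan2((a-b)[0],(a-b)[1])))
e=plane("top",*c(68,45),.127);f=plane("top",*c(735,92),.127);print(e,f,np.linalg.norm(a-e),np.linalg.norm(b-f),np.degrees(np.arctan2((e-f)[0],(e-f)[1])),np.degrees(np.arctan2(-(e-a)[1],(e-a)[0])))
T=tri((100+30/4,110+290/4),c(28,412));print(T)
for n,p in dict(t1=(210,362),t2=(360,393),t3=(545,395)).items(): print(n,plane("top",*c(*p),.104))
```

```text
(array([ 0.63975933, -0.02254046,  0.04142032]), np.float64(0.006232204514713904)) (array([ 0.62782417, -0.14552508,  0.03766389]), np.float64(0.0018957422184679245)) [ 0.63379175 -0.08403277  0.0395421 ]
[ 0.63718285 -0.02388722  0.04      ] [ 0.62655287 -0.14576714  0.04      ] [ 0.63186786 -0.08482718  0.04      ] 0.12234259787424115
[0.72457576 0.11990315 0.127     ] [ 0.69505114 -0.29626308  0.127     ] [ 0.70981345 -0.08817996  0.127     ] 0.4172122157150214 4.058010482881669
[0.96386108 0.1029659  0.127     ] [ 0.93248076 -0.31566772  0.127     ] 0.23988400029893703 0.2382212595730787 4.286811505207411 4.048795240070863
(array([0.76816167, 0.16170707, 0.20014317]), np.float64(0.16201422034763763))
t1 [0.76413465 0.0107995  0.104     ]
t2 [ 0.74451027 -0.08355315  0.104     ]
t3 [ 0.74380368 -0.1988361   0.104     ]
```

```bash
cat >> h.py <<'E'
from scipy.spatial.transform import Rotation as Rn
def delta(target,heading=None):
    o=monitor.get_obs(); R=Rn.from_quat(o['orientation']).as_matrix(); p=o['position']
    out=R.T@(np.array(target)-p)*1000; h=np.degrees(np.arctan2(R[1,0],R[0,0]))
    print("pos",p.round(4),"head",h.round(2),"F",o['contact_force'].round(2),"w",round(o['grip_width'],3),"t",o['time'])
    print("shift mm",out.round(1),"turn",None if heading is None else round(-((heading-h+180)%360-180),2))
E
python3 - <<'E'
from h import *
print("bottle",plane("top",369,178,.1),"cap",plane("top",376,172,.15),"spr",plane("top",368,253,.18),plane("top",374,253,.18),"bowl",plane("top",167,207,.02))
p=monitor.get_obs()['position']
delta(p+[0,0,.11]); delta([.632,-.085,.30],-4.1)
E
```

```text
bottle [ 0.62326005 -0.36850809  0.1       ] cap [ 0.63085163 -0.3731983   0.15      ] spr [ 0.41688091 -0.33691179  0.18      ] [ 0.4170758  -0.35193969  0.18      ] bowl [0.54281523 0.22298657 0.02      ]
pos [ 0.1504 -0.5024  0.2233] head -73.34 F [-0.72  0.36  0.21] w 0.996 t 0.1
shift mm [  -0.2   -0.  -110. ] turn None
pos [ 0.1504 -0.5024  0.2233] head -73.34 F [-0.72  0.36  0.21] w 0.996 t 0.1
shift mm [-261.9 -581.1  -76. ] turn -69.24
```

jog_arm([
  [0.3, [0, 0, -50], 0],
  [0.53, [0, 0, -100], 0],
  [0.53, [-18, -40, -100], -5],
  [0.53, [-37, -82, -100], -10],
  [0.53, [-56, -124, -100], -15],
  [0.53, [-75, -166, -100], -20],
  [0.53, [-94, -208, -100], -25],
  [0.53, [-113, -250, -100], -30],
  [0.53, [-132, -292, -100], -35],
  [0.53, [-151, -334, -100], -40],
  [0.53, [-170, -376, -100], -45],
  [0.53, [-189, -418, -100], -50],
  [0.53, [-208, -460, -100], -55],
  [0.53, [-227, -502, -100], -60],
  [0.53, [-245, -545, -90], -65],
  [0.53, [-262, -581, -70], -69],
  [0.53, [-262, -581, -40], -69],
  [0.53, [-262, -581, 0], -69],
  [0.53, [-262, -581, 0], -69],
])

```text
time: 2.0
position: [0.6255, -0.0826, 0.2114]
orientation: [0.999, -0.037, -0.012, -0.003]
contact_force: [-1.1, -0.7, -2.4]
grip_width: 0.471
```

Run:
```python
from h import *
delta([.632,-.085,.045],-4.1)
p,d=viewer.grab_frame("side"); crop("side",p,"s1",100,290,80,260,3.3,1.3)
```

```text
pos [ 0.6255 -0.0826  0.2114] head -4.28 F [-1.08 -0.74 -2.41] w 0.471 t 2.0
shift mm [ 10.7   2.9 166.2] turn -0.18
```

View pics/s1.png

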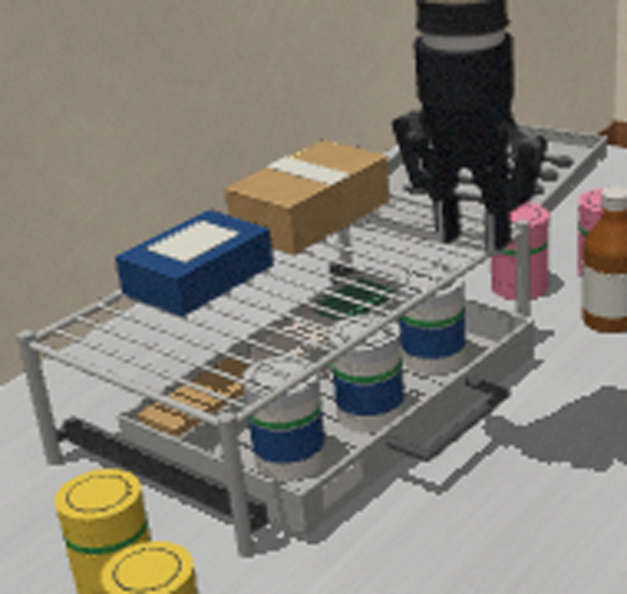

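The gripper is above the handle with the fingers spaced fore and aft. I'll lower it partway and re-measure.

jog_arm([
  [0.53, [10, 3, 30], 0],
  [0.53, [10, 3, 60], 0],
  [0.53, [10, 3, 90], 0],
  [0.53, [10, 3, 115], 0],
  [0.53, [10, 3, 115], 0],
  [0.53, [10, 3, 115], 0],
])

```text
time: 2.65
position: [0.6381, -0.0876, 0.1055]
orientation: [0.999, -0.038, -0.005, -0.002]
contact_force: [-0.4, -0.1, 1.1]
grip_width: 0.469
```

Run:
```python
from h import *
delta([.632,-.085,.043],-4.1)
p,d=viewer.grab_frame("side"); crop("side",p,"s2",150,290,120,240,5,1.3)
p,d=viewer.grab_frame("top"); crop("top",p,"t2",190,360,50,200,4.6,1.8)
```

```text
pos [ 0.6381 -0.0876  0.1055] head -4.36 F [-0.44 -0.13  1.07] w 0.469 t 2.65
shift mm [-5.6 -1.9 62.6] turn -0.26
```

View pics/s2.png

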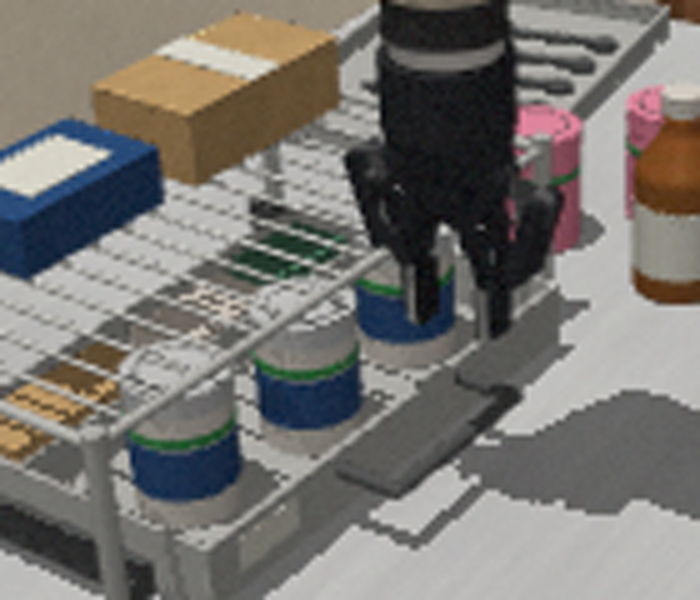

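View pics/t2.png

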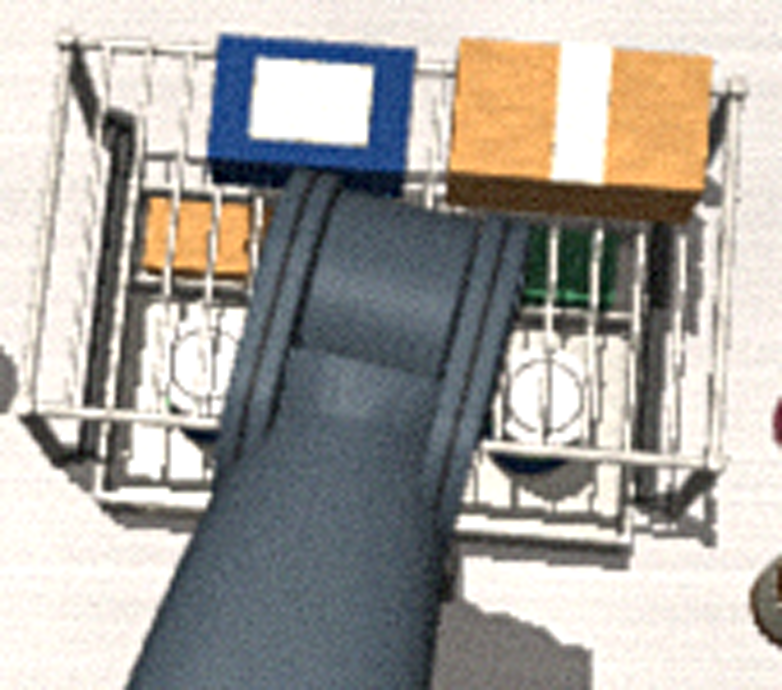

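jog_arm([
  [0.53, [-10, -2, 0], 0],
  [0.53, [-10, -2, 15], 0],
  [0.53, [-10, -2, 35], 0],
  [0.53, [-10, -2, 55], 0],
  [0.53, [-10, -2, 62], 0],
  [0.53, [-10, -2, 62], 0],
  [0.53, [-10, -2, 62], 0],
])

```text
time: 3.45
position: [0.6288, -0.0847, 0.0451]
orientation: [0.999, -0.038, -0.003, -0.002]
contact_force: [0.1, -0.2, -0.5]
grip_width: 0.47
```

Run:
```python
from h import *
delta([.628,-.085,.043],-4.1)
p,d=viewer.grab_frame("side"); crop("side",p,"s3",150,290,120,240,5,1.3)
```

```text
pos [ 0.6288 -0.0847  0.0451] head -4.34 F [ 0.06 -0.23 -0.51] w 0.47 t 3.45
shift mm [-0.8  0.4  2.2] turn -0.24
```

View pics/s3.png

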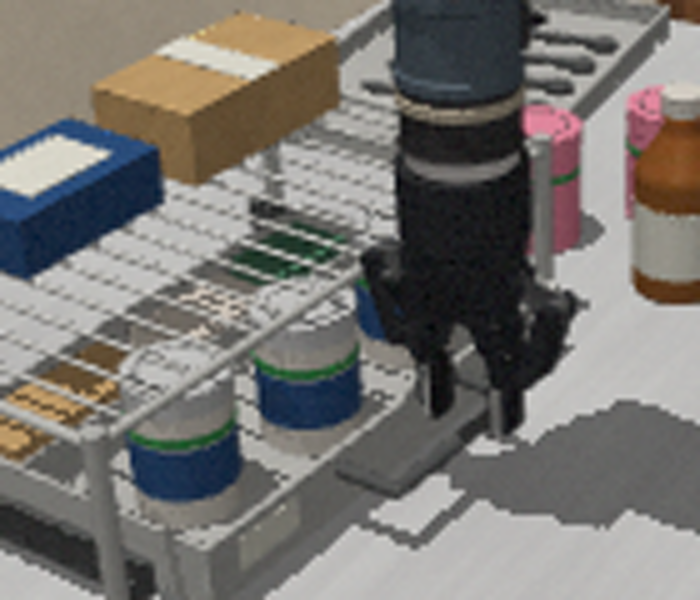

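jog_arm([
  [0.53, [0, 0, 5], 0],
  [0.7, [0, 0, 5], 0],
  [0.8, [0, 0, 5], 0],
  [1, [0, 0, 5], 0],
  [1, [0, 0, 5], 0],
  [1, [0, 0, 5], 0],
  [1, [0, 0, 5], 0],
  [1, [0, 0, 5], 0],
])

```text
time: 4.3
position: [0.6293, -0.0848, 0.0408]
orientation: [0.999, -0.038, -0.003, -0.002]
contact_force: [-0.1, -0.2, 0.5]
grip_width: -0.001
```

Run:
```python
from h import *
delta([.628,-.085,.043],-4.1)
```

```text
pos [ 0.6293 -0.0848  0.0408] head -4.34 F [-0.14 -0.21  0.45] w -0.001 t 4.3
shift mm [-1.3  0.3 -2.2] turn -0.24
```

The fingers shut to zero width, so they missed the bar. I'll look again.

Run:
```python
from h import *
p,d=viewer.grab_frame("side"); crop("side",p,"s4",190,280,140,230,6.5,1.4)
p,d=viewer.grab_frame("top"); crop("top",p,"t4",230,310,130,210,7,1.8)
o=np.array([0,0,0])
print(proj("side",np.array([.6293,-.0848,.027])))
print((proj("side",np.array([.6293,-.0848,.027]))-[190,140])*6.5)
```

```text
[243.4221379 211.8484059]
[347.24389632 467.01463837]
```

View pics/s4.png

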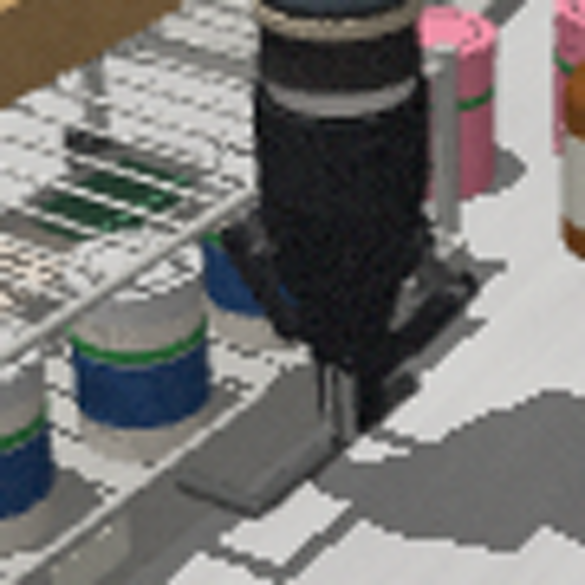

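View pics/t4.png

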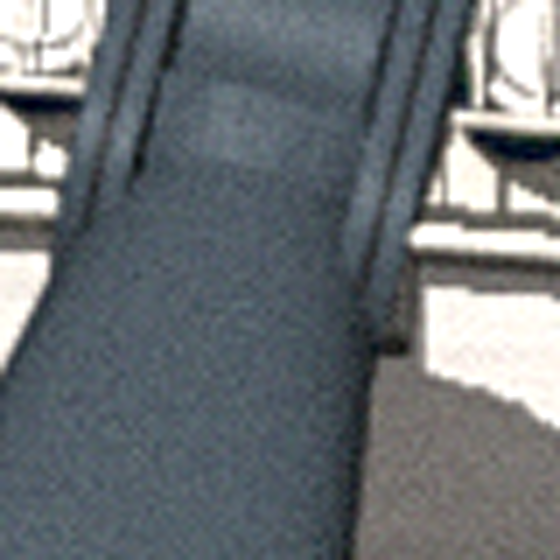

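Run:
```python
from h import *
for n,(x0,x1,y0,y1) in dict(top=(244,294,160,190),side=(215,262,190,225)).items():
    d=np.load(n+"0_d.npy"); K,T=cam(n)
    v,u=np.mgrid[y0:y1,x0:x1]; z=d[y0:y1,x0:x1]
    c=np.stack([(u-K[0,2])/K[0,0]*z,(v-K[1,2])/K[1,1]*z,z],-1)
    w=(c-T[:3,3])@T[:3,:3]
    xs=w@np.array([.9974,-.0715,0]); ys=w@np.array([.0715,.9974,0])
    m=(w[...,2]>.028)&(w[...,2]<.049)&(xs<.675)&(xs>.58)&(z>0)
    print(n,m.sum())
    for a in np.arange(-.12,.05,.015):
        k=m&(ys>a)&(ys<a+.015)
        if k.any(): print(round(a,3),k.sum(),"x",np.percentile(xs[k],[0,10,50,90,100]).round(4),"z",np.percentile(w[...,2][k],[10,50,90]).round(3))
print(np.array([.6293,-.0848])@np.array([.9974,-.0715]))
```

```text
top 213
-0.105 46 x [0.6333 0.6371 0.6568 0.6707 0.6743] z [0.04  0.044 0.047]
-0.09 18 x [0.6329 0.6334 0.6368 0.6419 0.6426] z [0.04  0.043 0.047]
-0.075 15 x [0.6346 0.6348 0.6378 0.6408 0.6418] z [0.04  0.043 0.046]
-0.06 19 x [0.6329 0.6336 0.6368 0.6426 0.6434] z [0.039 0.043 0.045]
-0.045 15 x [0.6348 0.6354 0.6379 0.6414 0.6419] z [0.041 0.045 0.046]
-0.03 16 x [0.6336 0.6341 0.6371 0.6405 0.6428] z [0.041 0.044 0.046]
-0.015 18 x [0.6334 0.634  0.6385 0.6422 0.6428] z [0.041 0.043 0.046]
0.0 15 x [0.6345 0.6347 0.6376 0.6407 0.6421] z [0.042 0.045 0.046]
0.015 51 x [0.6336 0.6364 0.6517 0.6699 0.674 ] z [0.041 0.043 0.046]
side 171
-0.105 34 x [0.6333 0.6357 0.6564 0.671  0.6749] z [0.04  0.044 0.046]
-0.09 13 x [0.6334 0.6343 0.6359 0.6406 0.6539] z [0.04  0.044 0.046]
-0.075 10 x [0.6332 0.6334 0.6355 0.6386 0.6418] z [0.042 0.045 0.047]
-0.06 13 x [0.6315 0.632  0.6362 0.6403 0.6409] z [0.042 0.045 0.046]
-0.045 13 x [0.6327 0.6329 0.6363 0.6405 0.6432] z [0.042 0.044 0.047]
-0.03 15 x [0.6339 0.6345 0.636  0.6404 0.6434] z [0.04  0.044 0.047]
-0.015 12 x [0.6334 0.6341 0.6358 0.6393 0.6428] z [0.041 0.044 0.047]
0.0 14 x [0.6324 0.6335 0.6358 0.6388 0.6418] z [0.04  0.045 0.046]
0.015 45 x [0.6336 0.6358 0.6503 0.6719 0.6734] z [0.04  0.044 0.047]
0.03 2 x [0.6455 0.6468 0.6523 0.6577 0.659 ] z [0.042 0.043 0.044]
0.63372702
```

Run:
```python
from h import *
n="side"
p,d=viewer.grab_frame(n); K,T=cam(n)
x0,x1,y0,y1=205,275,180,230
v,u=np.mgrid[y0:y1,x0:x1]; z=d[y0:y1,x0:x1]
c=np.stack([(u-K[0,2])/K[0,0]*z,(v-K[1,2])/K[1,1]*z,z],-1)
w=(c-T[:3,3])@T[:3,:3]
xs=w@np.array([.9974,-.0715,0]); ys=w@np.array([.0715,.9974,0])
m=(w[...,2]>.02)&(w[...,2]<.06)&(xs<.68)&(xs>.58)
for a in np.arange(-.12,.05,.01):
    k=m&(ys>a)&(ys<a+.01)
    if k.any(): print(round(a,3),k.sum(),"x",np.percentile(xs[k],[0,10,50,90,100]).round(4),"z",np.percentile(w[...,2][k],[0,10,50,90]).round(3))
# column through finger
for uu in (240,242,244,246):
  for vv in range(196,214): 
    i,j=vv-y0,uu-x0; print(uu,vv,xs[i,j].round(3),ys[i,j].round(3),w[i,j,2].round(3),p[vv,uu])
```

```text
-0.1 11 x [0.6337 0.634  0.6412 0.6472 0.6487] z [0.04  0.041 0.045 0.046]
-0.09 7 x [0.6342 0.6346 0.6358 0.643  0.6467] z [0.038 0.039 0.043 0.046]
-0.08 13 x [0.633  0.6332 0.6375 0.6795 0.6798] z [0.024 0.027 0.044 0.046]
-0.07 9 x [0.6335 0.6682 0.6789 0.6798 0.6799] z [0.021 0.022 0.04  0.047]
-0.06 4 x [0.6784 0.6785 0.6791 0.6798 0.68  ] z [0.02  0.025 0.036 0.037]
-0.05 5 x [0.6201 0.6434 0.6785 0.6796 0.6797] z [0.02  0.022 0.034 0.054]
-0.04 25 x [0.6203 0.6241 0.6349 0.6793 0.6797] z [0.024 0.035 0.048 0.059]
-0.03 22 x [0.6203 0.6273 0.6374 0.6796 0.6797] z [0.024 0.038 0.046 0.058]
-0.02 12 x [0.6327 0.6333 0.6386 0.6798 0.6798] z [0.025 0.041 0.044 0.048]
-0.01 13 x [0.6331 0.6348 0.636  0.6794 0.6797] z [0.02  0.03  0.044 0.047]
-0.0 9 x [0.635  0.6353 0.6377 0.679  0.6794] z [0.033 0.035 0.045 0.048]
0.01 15 x [0.6337 0.6341 0.6382 0.6798 0.68  ] z [0.023 0.039 0.046 0.048]
0.02 48 x [0.6341 0.6353 0.6544 0.6736 0.6784] z [0.038 0.04  0.044 0.046]
0.03 2 x [0.6376 0.6418 0.6586 0.6755 0.6797] z [0.033 0.034 0.039 0.044]
0.04 3 x [0.6794 0.6794 0.6794 0.6798 0.6799] z
[... 2048 characters left out ...]
 [78 77 77]
246 196 0.62 -0.035 0.09 [19 18 20]
246 197 0.618 -0.033 0.088 [18 17 17]
246 198 0.618 -0.033 0.085 [21 20 20]
246 199 0.619 -0.033 0.081 [15 15 20]
246 200 0.619 -0.034 0.077 [14 15 18]
246 201 0.62 -0.034 0.073 [18 20 21]
246 202 0.62 -0.035 0.07 [19 16 18]
246 203 0.619 -0.033 0.067 [19 19 19]
246 204 0.62 -0.035 0.062 [20 20 22]
246 205 0.619 -0.033 0.06 [22 23 24]
246 206 0.624 -0.039 0.052 [58 57 57]
246 207 0.668 -0.102 -0.003 [144 143 141]
246 208 0.661 -0.091 0.002 [146 145 144]
246 209 0.658 -0.087 0.002 [146 145 144]
246 210 0.655 -0.083 0.002 [146 146 143]
246 211 0.652 -0.079 0.001 [79 79 78]
246 212 0.647 -0.071 0.003 [79 78 77]
246 213 0.646 -0.07 0.001 [76 77 75]
```

The depth data shows the bar unmoved at shelf-x 0.637. The shut tips end at z≈0.05, just above the bar and about 20 mm higher than the TCP reading implies. I'll open, go lower guided by depth, and close again.

jog_arm([
  [0.6, [0, 0, 0], 0],
  [0.6, [1, 0, 0], 0],
  [0.6, [2, 0, 0], 0],
  [0.6, [2, 0, 0], 0],
  [0.6, [2, 0, 6], 0],
  [0.6, [2, 0, 12], 0],
  [0.6, [2, 0, 18], 0],
  [0.6, [2, 0, 18], 0],
  [0.6, [2, 0, 18], 0],
])

```text
time: 5.35
position: [0.6306, -0.0848, 0.0221]
orientation: [0.999, -0.038, -0.003, -0.002]
contact_force: [-0.2, 0.1, -0.2]
grip_width: 0.4
```

```bash
cat >> h.py <<'E'
def cloud(n,p=None,d=None):
    if d is None: p,d=viewer.grab_frame(n)
    K,T=cam(n); v,u=np.mgrid[0:384,0:512]
    c=np.stack([(u-K[0,2])/K[0,0]*d,(v-K[1,2])/K[1,1]*d,d],-1)
    return p,d,(c-T[:3,3])@T[:3,:3]
EX=np.array([.9974,-.0715,0]); EY=np.array([.0715,.9974,0])
E
python3 - <<'E'
from h import *
delta([.628,-.085,.043],-4.1)
p,d,w=cloud("side"); crop("side",p,"s5",190,280,140,230,6.5,1.4)
for uu in (234,236,246,248,250,252):
  for vv in range(198,216,1): print(uu,vv,(w[vv,uu]@EX).round(3),(w[vv,uu]@EY).round(3),w[vv,uu,2].round(3),p[vv,uu,0],end=' | ')
  print()
E
```

```text
pos [ 0.6306 -0.0848  0.0221] head -4.34 F [-0.24  0.13 -0.19] w 0.4 t 5.35
shift mm [ -2.8   0.3 -20.9] turn -0.24
234 198 0.66 -0.031 0.072 20 | 234 199 0.657 -0.027 0.071 23 | 234 200 0.663 -0.034 0.062 34 | 234 201 0.662 -0.033 0.059 35 | 234 202 0.662 -0.032 0.056 31 | 234 203 0.663 -0.034 0.052 43 | 234 204 0.661 -0.031 0.05 41 | 234 205 0.664 -0.034 0.044 43 | 234 206 0.665 -0.035 0.039 50 | 234 207 0.679 -0.053 0.021 52 | 234 208 0.68 -0.055 0.015 75 | 234 209 0.682 -0.057 0.01 75 | 234 210 0.688 -0.065 -0.0 78 | 234 211 0.683 -0.058 0.001 77 | 234 212 0.639 -0.001 0.047 70 | 234 213 0.637 0.003 0.046 61 | 234 214 0.635 0.006 0.045 55 | 234 215 0.633 0.008 0.044 44 | 
236 198 0.651 -0.029 0.076 17 | 236 199 0.655 -0.033 0.069 31 | 236 200 0.651 -0.028 0.069 44 | 236 201 0.65 -0.026 0.067 35 | 236 202 0.652 -0.029 0.062 52 | 236 203 0.652 -0.029 0.058 53 | 236 204 0.652 -0.029 0.054 54 | 236 205 0.653 -0.03 0.05 53 | 236 206 0.653 -0.03 0.046 53 | 236 207 0.653 -0.03 0.043 54 | 236 208 0.655 -0.032 0.038 70 | 236 209 0.651 -0.026 0.039 69 | 236 210 0.642 -0.014 0.046 64 | 236 
[... 1736 characters left out ...]
 250 212 0.604 -0.032 0.042 26 | 250 213 0.611 -0.041 0.03 61 | 250 214 0.635 -0.076 -0.002 78 | 250 215 0.628 -0.065 0.003 75 | 
252 198 0.605 -0.045 0.083 17 | 252 199 0.602 -0.04 0.083 15 | 252 200 0.594 -0.027 0.089 17 | 252 201 0.594 -0.027 0.086 24 | 252 202 0.593 -0.026 0.084 21 | 252 203 0.594 -0.028 0.079 17 | 252 204 0.603 -0.041 0.065 22 | 252 205 0.604 -0.043 0.06 26 | 252 206 0.602 -0.039 0.06 25 | 252 207 0.605 -0.043 0.053 15 | 252 208 0.603 -0.04 0.052 14 | 252 209 0.606 -0.044 0.045 23 | 252 210 0.603 -0.04 0.045 21 | 252 211 0.605 -0.042 0.039 37 | 252 212 0.635 -0.087 -0.001 79 | 252 213 0.63 -0.08 0.001 77 | 252 214 0.627 -0.074 0.002 77 | 252 215 0.626 -0.073 -0.001 77 |
```

View pics/s5.png

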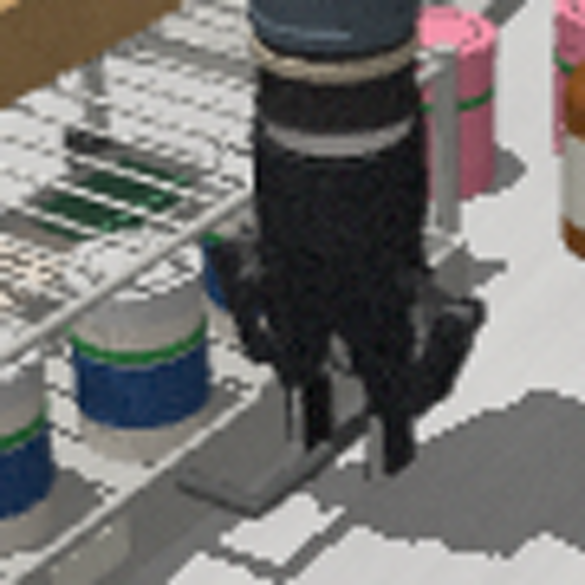

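The fingers now straddle the bar at tip height 0.035, so I'll close.

jog_arm([
  [0.6, [0, 0, 3], 0],
  [0.75, [0, 0, 3], 0],
  [0.9, [0, 0, 3], 0],
  [1, [0, 0, 3], 0],
  [1, [0, 0, 3], 0],
  [1, [0, 0, 3], 0],
  [1, [0, 0, 3], 0],
  [1, [0, 0, 3], 0],
])

```text
time: 6.2
position: [0.6315, -0.0849, 0.02]
orientation: [0.999, -0.038, -0.002, -0.002]
contact_force: [1.8, -0.3, 0.2]
grip_width: 0.09
```

Run:
```python
from h import *
o=monitor.get_obs();p=o['position']
delta(p-.185*EX,-4.1)
```

```text
pos [ 0.6315 -0.0849  0.02  ] head -4.34 F [ 1.76 -0.27  0.17] w 0.09 t 6.2
shift mm [-185.     0.8    0.9] turn -0.24
```

The bar is gripped. I'll pull it gently.

jog_arm([
  [1, [-3, 0, 0], 0],
  [1, [-8, 0, 0], 0],
  [1, [-16, 0, 0], 0],
  [1, [-26, 0, 0], 0],
  [1, [-37, 0, 0], 0],
  [1, [-49, 0, 0], 0],
  [1, [-61, 0, 0], 0],
  [1, [-73, 0, 0], 0],
  [1, [-85, 0, 0], 0],
  [1, [-97, 0, 0], 0],
  [1, [-109, 0, 0], 0],
  [1, [-121, 0, 0], 0],
  [1, [-132, 0, 0], 0],
  [1, [-141, 0, 0], 0],
  [1, [-147, 0, 0], 0],
  [1, [-150, 0, 0], 0],
  [1, [-150, 0, 0], 0],
  [1, [-150, 0, 0], 0],
])

```text
time: 8.0
position: [0.4802, -0.0731, 0.02]
orientation: [0.999, -0.038, -0.004, -0.002]
contact_force: [-1.9, 1.3, -3.5]
grip_width: 0.093
```

jog_arm([
  [1, [-2, 0, 0], 0],
  [1, [-5, 0, 0], 0],
  [1, [-8, 0, 0], 0],
  [1, [-10, 0, 0], 0],
  [1, [-10, 0, 0], 0],
  [1, [-10, 0, 0], 0],
])

```text
time: 8.6
position: [0.4696, -0.0723, 0.02]
orientation: [0.999, -0.038, -0.005, -0.002]
contact_force: [1.2, 0.8, -3.3]
grip_width: 0.09
```

Run:
```python
from h import *
delta([.6315,-.0849,.02],-4.1)
p,d,w=cloud("side"); crop("side",p,"s6",100,300,100,260,4,1.3)
```

```text
pos [ 0.4696 -0.0723  0.02  ] head -4.34 F [ 1.16  0.79 -3.34] w 0.09 t 8.6
shift mm [162.3   0.3  -1.6] turn -0.24
```

View pics/s6.png

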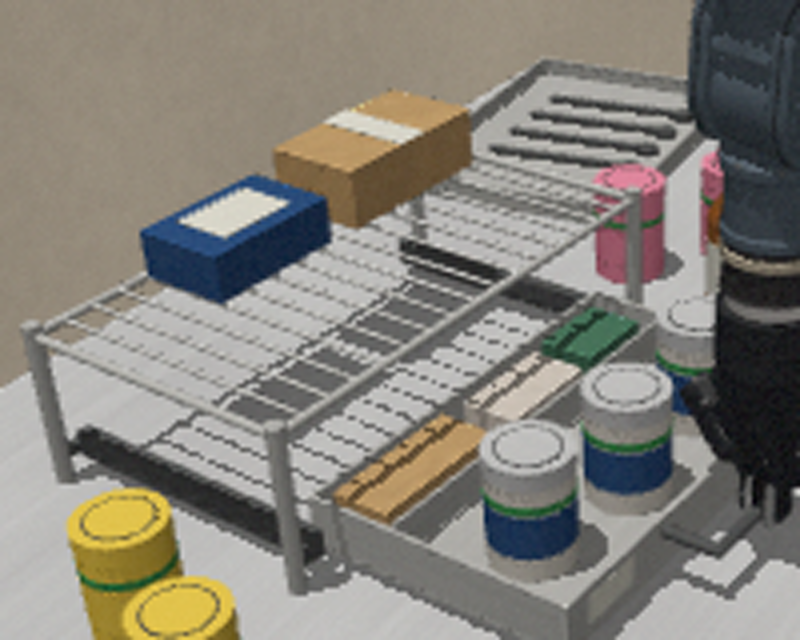

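The tray is out 162 mm with the tins upright. I'll pull on to the stop.

jog_arm([
  [1, [-2, 0, 0], 0],
  [1, [-4, 0, 0], 0],
  [1, [-6, 0, 0], 0],
  [1, [-8, 0, 0], 0],
  [1, [-8, 0, 0], 0],
  [1, [-8, 0, 0], 0],
])

```text
time: 9.25
position: [0.461, -0.0716, 0.02]
orientation: [0.999, -0.038, -0.006, -0.002]
contact_force: [0.8, 1.3, -4.5]
grip_width: 0.088
```

jog_arm([
  [1, [-2, 0, 0], 0],
  [1, [-4, 0, 0], 0],
  [1, [-6, 0, 0], 0],
  [1, [-6, 0, 0], 0],
  [1, [-6, 0, 0], 0],
])

```text
time: 9.75
position: [0.4577, -0.0713, 0.02]
orientation: [0.999, -0.038, -0.003, -0.002]
contact_force: [8.1, 1.1, -12.2]
grip_width: 0.095
```

The force rose to 8 N, so this is the stop. I'll release, rise and look.

jog_arm([
  [1, [1, 0, 0], 0],
  [0.8, [1, 0, 0], 0],
  [0.65, [1, 0, 0], 0],
  [0.6, [1, 0, 0], 0],
  [0.6, [1, 0, 0], 0],
  [0.6, [1, 0, -15], 0],
  [0.6, [1, 0, -40], 0],
  [0.5, [0, 0, -80], 0],
  [0.4, [0, 0, -120], 0],
  [0, [-40, 0, -160], 0],
  [0, [-80, 0, -190], 0],
  [0, [-110, 0, -190], 0],
  [0, [-110, 0, -190], 0],
])

```text
time: 11.05
position: [0.3471, -0.0638, 0.2134]
orientation: [0.999, -0.038, -0.001, -0.001]
contact_force: [0.6, 0.7, -0.6]
grip_width: 1.003
```

Run:
```python
from h import *
delta([.6315,-.0849,.02],-4.1)
p,d,w=cloud("top"); crop("top",p,"t7",180,380,90,240,4,1.6); np.save("t7d.npy",d);np.save("t7p.npy",p)
ps,ds,ws=cloud("side"); crop("side",ps,"s7",100,320,100,260,3.6,1.3)
for n,W in(("top",w),("side",ws)):
    xs,ys=W@EX,W@EY
    m=(W[...,2]>.036)&(W[...,2]<.048)&(xs<.50)&(xs>.40)&(ys>-.09)&(ys<.01)
    print(n,"bar",np.percentile(xs[m],[5,50,95]) if m.any() else None)
    m=(W[...,2]>.098)&(W[...,2]<.110)&(xs<.68)&(xs>.5)&(abs(ys+.04)<.17)
    k,l,st,c=cv2.connectedComponentsWithStats(m.astype(np.uint8))
    for i in range(1,k):
        if st[i,4]>60:
            q=W[l==i]; print(st[i],q.mean(0).round(4),"mid range",((q.max(0)+q.min(0))/2).round(4),np.ptp(q,0).round(3),"minEnc",cv2.minEnclosingCircle(q[:,:2].astype(np.float32)))
```

```text
pos [ 0.3471 -0.0638  0.2134] head -4.38 F [ 0.63  0.67 -0.62] w 1.003 t 11.05
shift mm [285.5  -0.3 192.9] turn -0.28
top bar [0.45546532 0.46009901 0.46569135]
[218 179  23  23 412] [0.5856 0.0268 0.1044] mid range [0.5852 0.0263 0.1046] [0.063 0.063 0.011] minEnc ((0.5862076878547668, 0.027247492223978043), 0.032768700271844864)
[252 186  23  24 414] [ 0.5645 -0.0697  0.1044] mid range [ 0.5649 -0.0701  0.1036] [0.065 0.062 0.01 ] minEnc ((0.5649665594100952, -0.06927859038114548), 0.03265969082713127)
[292 186  24  23 422] [ 0.5662 -0.1836  0.1042] mid range [ 0.5674 -0.1838  0.1041] [0.063 0.065 0.011] minEnc ((0.5666077733039856, -0.18389351665973663), 0.03260684013366699)
side bar [0.4547441  0.45835029 0.48212867]
[267 175  22  13 228] [ 0.5638 -0.1787  0.1049] mid range [ 0.5664 -0.1835  0.1035] [0.065 0.067 0.011] minEnc ((0.5644513964653015, -0.182615727186203), 0.03458059951663017)
[249 192  23  15 277] [ 0.5625 -0.0652  0.1051] mid range [ 0.5644 -0.0687  0.1032] [0.065 0.068 0.01 ] minEnc ((0.5661704540252686, -0.06822720170021057), 0.03533525764942169)
[223 206  25  17 329] [0.5837 0.0307 0.1049] mid range [0.5847 0.0259 0.1033] [0.065 0.068 0.01 ] minEnc ((0.5847356915473938, 0.026170548051595688), 0.03465063124895096)
```

View pics/t7.png

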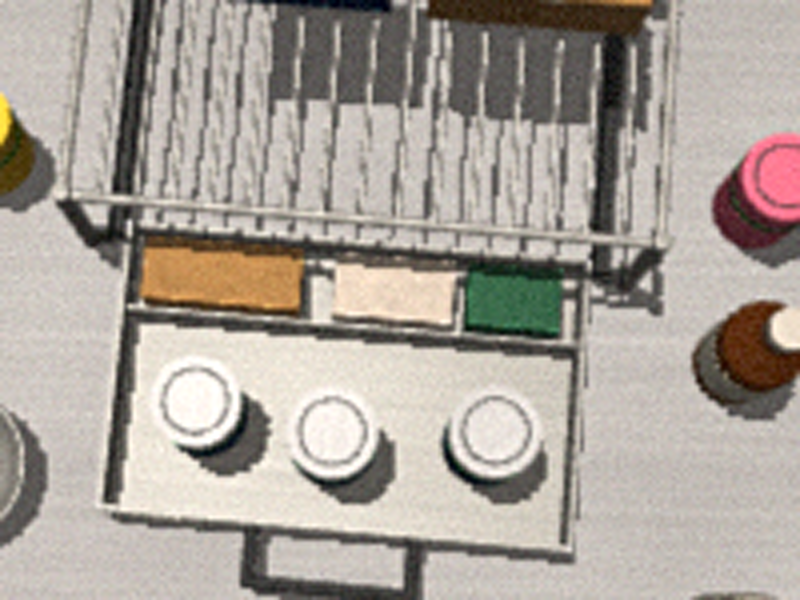

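View pics/s7.png

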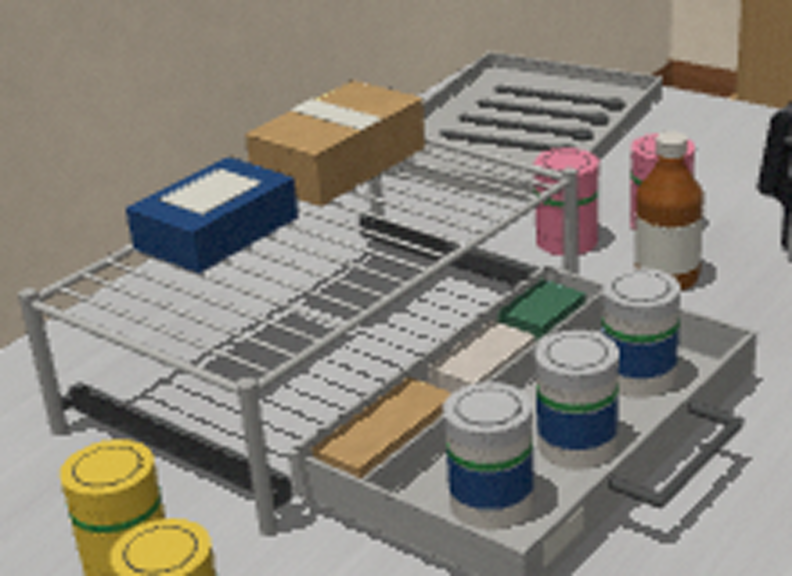

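The tray moved 177 mm. The tins stand at (0.585,0.026), (0.565,-0.070) and (0.567,-0.184) with tops at 0.104, and both views agree. Going to the left tin first.

Run:
```python
from h import *
delta([.5855,.0265,.10],-4.3)
```

```text
pos [ 0.3493 -0.0641  0.2113] head -4.37 F [-0.19  0.48 -1.31] w 0.999 t 11.15
shift mm [ 228.9 -108.   111.1] turn -0.07
```

jog_arm([
  [0, [40, -19, 0], 0],
  [0, [80, -38, 0], 0],
  [0, [120, -57, 0], 0],
  [0, [160, -76, 10], 0],
  [0, [195, -92, 30], 0],
  [0, [220, -104, 55], 0],
  [0, [229, -108, 80], 0],
  [0, [229, -108, 95], 0],
  [0, [229, -108, 95], 0],
  [0, [229, -108, 95], 0],
])

```text
time: 12.15
position: [0.585, 0.0263, 0.1158]
orientation: [0.999, -0.038, -0.002, -0.002]
contact_force: [0.7, 0.3, 0.3]
grip_width: 0.999
```

Run:
```python
from h import *
delta([.5855,.0265,.05],-4.3)
p,d,w=cloud("side"); crop("side",p,"s8",180,290,120,260,4.2,1.4)
xs,ys=w@EX,w@EY
c=np.array([.5855,.0265,0]); cx,cy=c@EX,c@EY
m=(abs(xs-cx)<.08)&(abs(ys-cy)<.04)&(w[...,2]>.108)&(w[...,2]<.25)&(p.max(-1)<110)
for z in np.arange(.108,.25,.006):
    k=m&(w[...,2]>=z)&(w[...,2]<z+.006)
    if k.sum()>2: print(z.round(3),k.sum(),"x",(np.percentile(xs[k],[2,25,50,75,98])-cx).round(3),"y",(np.percentile(ys[k],[2,50,98])-cy).round(3))
```

```text
pos [0.585  0.0263 0.1158] head -4.38 F [0.73 0.3  0.26] w 0.999 t 12.15
shift mm [ 0.7 -0.1 65.8] turn -0.08
0.138 20 x [-0.051 -0.048  0.04   0.041  0.044] y [-0.012  0.005  0.01 ]
0.144 31 x [-0.058 -0.052  0.039  0.041  0.051] y [-0.009  0.006  0.011]
0.15 37 x [-0.059 -0.055 -0.046  0.041  0.052] y [-0.008  0.006  0.012]
0.156 31 x [-0.058 -0.053 -0.046  0.042  0.053] y [-0.01   0.006  0.011]
0.162 34 x [-0.059 -0.056 -0.045  0.041  0.052] y [-0.01   0.006  0.011]
0.168 31 x [-0.059 -0.053  0.038  0.042  0.047] y [-0.011  0.007  0.011]
0.174 27 x [-0.058 -0.052  0.042  0.044  0.056] y [-0.007  0.006  0.013]
0.18 43 x [-0.073 -0.053  0.04   0.051  0.066] y [-0.009  0.01   0.013]
0.186 85 x [-0.077 -0.067 -0.046  0.052  0.065] y [-0.01   0.009  0.013]
0.192 74 x [-0.076 -0.068 -0.04   0.059  0.069] y [-0.011  0.008  0.016]
0.198 98 x [-0.073 -0.044 -0.034  0.016  0.064] y [-0.012  0.01   0.017]
0.204 105 x [-0.074 -0.041 -0.013  0.023  0.066] y [-0.013  0.01   0.018]
0.21 81 x [-0.073 -0.036 -0.027  0.02   0.063] y [-0.015  0.01   0.018]
0.216 85 x [-0.073 -0.064 -0.024  0.018  0.066] y [-0.008  0.011  0.019]
0.222 111 x [-0.071 -0.04  -0.015  0.024  0.066] y [-0.006  0.01   0.02 ]
0.228 126 x [-0.07  -0.044 -0.015  0.022  0.065] y [-0.008  0.01   0.019]
0.234 114 x [-0.07  -0.055 -0.034  0.02   0.061] y [-0.012  0.008  0.012]
0.24 68 x [-0.067 -0.058 -0.035  0.003  0.062] y [-0.011  0.005  0.011]
0.246 11 x [-0.039 -0.038 -0.037 -0.033 -0.02 ] y [-0.007  0.007  0.022]
```

View pics/s8.png

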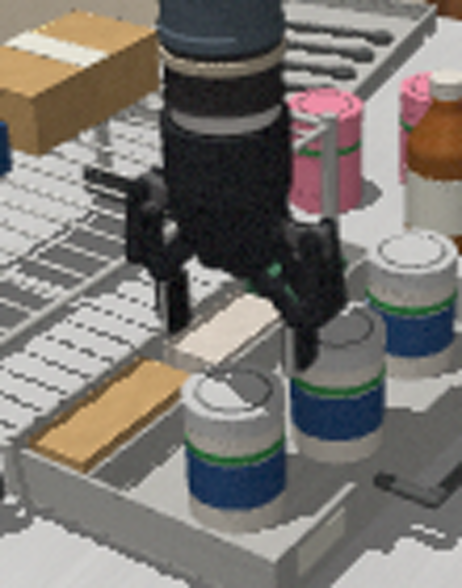

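The open tips are at z≈0.139 (TCP reading +23 mm) and the gripper body starts at about 0.196. The fingers are centred within 3 mm. Lowering 73 mm puts the tips at 0.066 with the body clear of the lid.

jog_arm([
  [0, [2, 0, 15], 0],
  [0, [2, 0, 35], 0],
  [0, [2, 0, 55], 0],
  [0, [2, 0, 68], 0],
  [0, [2, 0, 73], 0],
  [0, [2, 0, 73], 0],
  [0.1, [2, 0, 73], 0],
  [0.2, [2, 0, 73], 0],
  [0.3, [2, 0, 73], 0],
  [0.4, [2, 0, 73], 0],
  [0.6, [2, 0, 73], 0],
  [1, [2, 0, 73], 0],
  [1, [2, 0, 73], 0],
  [1, [2, 0, 73], 0],
])

```text
time: 13.6
position: [0.5891, 0.0261, 0.0459]
orientation: [0.999, -0.038, 0.001, -0.001]
contact_force: [0.6, -0.3, 4.7]
grip_width: 0.739
```

Run:
```python
from h import *
delta([.5855,.0265,.05],-4.3)
for i in range(4): print(monitor.get_obs()['contact_force'])
p,d,w=cloud("side"); crop("side",p,"s9",180,290,120,260,4.2,1.4)
```

```text
pos [0.5891 0.0261 0.0459] head -4.39 F [ 0.6  -0.33  4.69] w 0.739 t 13.6
shift mm [-3.6 -0.1 -4.1] turn -0.09
[ 0.59657299 -0.33156675  4.68531843]
[ 0.59657299 -0.33156675  4.68531843]
[ 0.59657299 -0.33156675  4.68531843]
[ 0.59657299 -0.33156675  4.68531843]
```

View pics/s9.png

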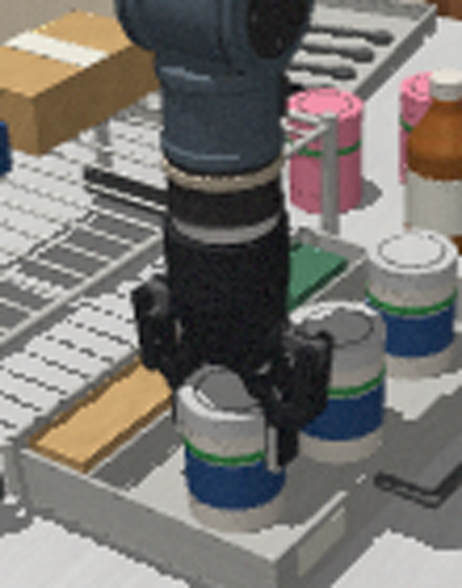

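Gripped at 63 mm width. I'll lift 40 mm and hold to weigh.

jog_arm([
  [1, [0, 0, -8], 0],
  [1, [0, 0, -20], 0],
  [1, [0, 0, -32], 0],
  [1, [0, 0, -40], 0],
  [1, [0, 0, -40], 0],
  [1, [0, 0, -40], 0],
  [1, [0, 0, -40], 0],
  [1, [0, 0, -40], 0],
])

```text
time: 14.45
position: [0.5884, 0.026, 0.085]
orientation: [0.999, -0.038, 0.0, -0.001]
contact_force: [0.3, 0.6, -1.8]
grip_width: 0.737
```

```bash
cat > wgh.py <<'E'
from h import *
f=[];t=[]
for i in range(14):
    viewer.grab_frame("side") if i else None
    o=monitor.get_obs(); f.append(o['contact_force']); t.append(o['joint_efforts'][1:3])
f=np.array(f);t=np.array(t); print(f[:,2].round(2)); print("mean",f.mean(0).round(3),"std",f.std(0).round(3),"se",(f.std(0)/14**.5).round(3),"tau",t.mean(0).round(3),"pos",o['position'].round(4),"t",o['time'])
p,d,w=cloud("side")
E
python3 - <<'E'
exec(open("wgh.py").read())
crop("side",p,"s10",180,290,120,260,4.2,1.4)
E
```

```text
[-1.8  -1.41 -1.2  -1.08 -1.46 -1.27 -1.82 -1.73 -1.01 -2.1  -1.85 -2.15
 -1.55 -1.7 ]
mean [-0.077  0.16  -1.58 ] std [0.567 0.516 0.347] se [0.152 0.138 0.093] tau [-41.322  32.57 ] pos [0.589 0.026 0.086] t 15.1
```

View pics/s10.png

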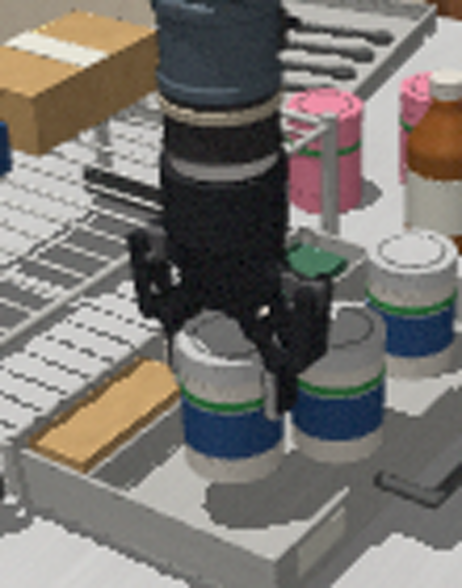

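The first tin lifts cleanly and weighs about 1.6 N. I'll set it back down.

jog_arm([
  [1, [0, 0, 10], 0],
  [1, [0, 0, 22], 0],
  [1, [0, 0, 32], 0],
  [1, [0, 0, 37], 0],
  [1, [0, 0, 40], 0],
  [1, [0, 0, 40], 0],
  [1, [0, 0, 40], 0],
  [0.2, [0, 0, 40], 0],
  [0, [0, 0, 40], 0],
  [0, [0, 0, 40], 0],
  [0, [0, 0, 40], 0],
  [0, [0, 0, 40], 0],
])

```text
time: 16.35
position: [0.5892, 0.0261, 0.0461]
orientation: [0.999, -0.038, 0.001, -0.001]
contact_force: [0.4, 0.5, -1.1]
grip_width: 1.0
```

Run:
```python
from h import *
delta([.567,-.0695,.10],-4.3)
delta([.567,-.0695,.043],-4.3)
```

```text
pos [0.5892 0.0261 0.0461] head -4.39 F [ 0.43  0.48 -1.09] w 1.0 t 16.35
shift mm [-14.7  96.8 -54.3] turn -0.09
pos [0.5892 0.0261 0.0461] head -4.39 F [ 0.43  0.48 -1.09] w 1.0 t 16.35
shift mm [-14.8  97.    2.7] turn -0.09
```

jog_arm([
  [0, [0, 0, -15], 0],
  [0, [0, 0, -35], 0],
  [0, [0, 0, -55], 0],
  [0, [0, 0, -65], 0],
  [0, [0, 0, -65], 0],
  [0, [-5, 25, -65], 0],
  [0, [-10, 60, -65], 0],
  [0, [-14, 90, -65], 0],
  [0, [-14, 97, -65], 0],
  [0, [-14, 97, -65], 0],
  [0, [-14, 97, -65], 0],
])

```text
time: 17.45
position: [0.5674, -0.069, 0.1102]
orientation: [0.999, -0.038, 0.001, -0.002]
contact_force: [0.2, 0.4, 0.1]
grip_width: 0.998
```

```bash
cat > tins.py <<'E'
from h import *
def tins(c,n):
    p,d,W=cloud(n); xs,ys=W@EX,W@EY
    m=(W[...,2]>.096)&(W[...,2]<.110)&(xs<.68)&(xs>.5)&(abs(ys+.04)<.17)&(p.min(-1)>95)
    k,l,st,_=cv2.connectedComponentsWithStats(m.astype(np.uint8))
    for i in range(1,k):
        if st[i,4]>60:
            q=W[l==i]; print(n,st[i,4],((q.max(0)+q.min(0))/2).round(4),np.ptp(q,0).round(3))
    return p
E
python3 - <<'E'
from tins import *
delta([.567,-.0695,.043],-4.3)
p=tins(0,"side"); crop("side",p,"s11",180,310,120,260,4.2,1.4)
E
```

```text
pos [ 0.5674 -0.069   0.1102] head -4.38 F [0.18 0.39 0.14] w 0.998 t 17.45
shift mm [-0.5  0.8 67.2] turn -0.08
side 96 [ 0.5672 -0.0544  0.1061] [0.061 0.037 0.006]
side 269 [0.5871 0.0266 0.1047] [0.064 0.067 0.009]
```

View pics/s11.png

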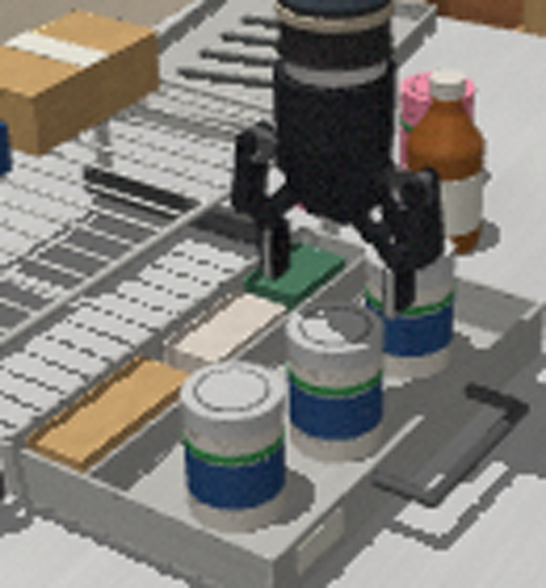

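The left tin stands upright in the bay and the gripper is above the middle tin. I'll lower, grip, lift and weigh.

jog_arm([
  [0, [0, 0, 15], 0],
  [0, [0, 0, 35], 0],
  [0, [0, 0, 55], 0],
  [0, [0, 0, 64], 0],
  [0, [0, 0, 67], 0],
  [0, [0, 0, 67], 0],
  [0.1, [0, 0, 67], 0],
  [0.2, [0, 0, 67], 0],
  [0.3, [0, 0, 67], 0],
  [0.5, [0, 0, 67], 0],
  [1, [0, 0, 67], 0],
  [1, [0, 0, 67], 0],
  [1, [0, 0, 67], 0],
  [1, [0, 0, 67], 0],
])

```text
time: 18.9
position: [0.5689, -0.0688, 0.045]
orientation: [0.999, -0.038, 0.002, -0.002]
contact_force: [-0.9, -0.9, 5.2]
grip_width: 0.741
```

jog_arm([
  [1, [0, 0, -8], 0],
  [1, [0, 0, -20], 0],
  [1, [0, 0, -32], 0],
  [1, [0, 0, -40], 0],
  [1, [0, 0, -40], 0],
  [1, [0, 0, -40], 0],
  [1, [0, 0, -40], 0],
  [1, [0, 0, -40], 0],
])

```text
time: 19.7
position: [0.5681, -0.0688, 0.0841]
orientation: [0.999, -0.038, 0.002, -0.002]
contact_force: [0.3, -0.4, -4.6]
grip_width: 0.738
```

Run:
```python
exec(open("wgh.py").read())
crop("side",p,"s12",180,310,120,260,4.2,1.4)
```

```text
[-4.57 -4.9  -4.12 -3.11 -3.84 -4.39 -4.02 -4.43 -3.82 -4.9  -4.15 -4.77
 -3.04 -3.28]
mean [ 0.178 -0.17  -4.096] std [0.447 0.426 0.602] se [0.12  0.114 0.161] tau [-41.052  33.824] pos [ 0.5688 -0.0689  0.085 ] t 20.35
```

View pics/s12.png

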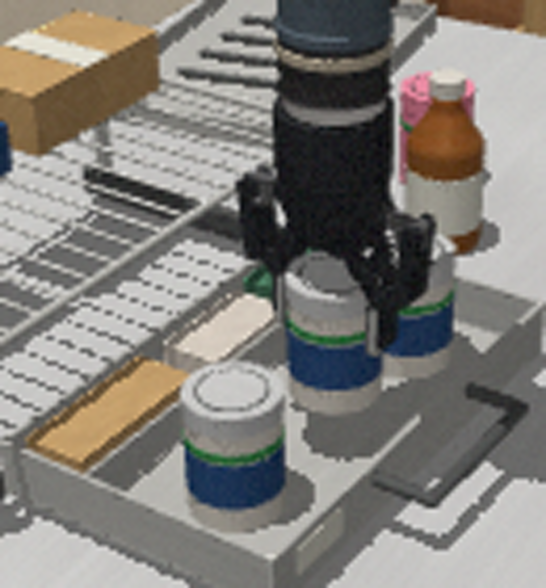

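The middle tin weighs about 4.1 N. I'll set it down and go to the right tin.

jog_arm([
  [1, [0, 0, 10], 0],
  [1, [0, 0, 22], 0],
  [1, [0, 0, 32], 0],
  [1, [0, 0, 37], 0],
  [1, [0, 0, 40], 0],
  [1, [0, 0, 40], 0],
  [1, [0, 0, 40], 0],
  [0.2, [0, 0, 40], 0],
  [0, [0, 0, 40], 0],
  [0, [0, 0, 40], 0],
  [0, [0, 0, 40], 0],
  [0, [0, 0, 40], 0],
])

```text
time: 21.6
position: [0.5693, -0.0689, 0.0454]
orientation: [0.999, -0.038, 0.003, -0.002]
contact_force: [0.5, 0.2, 0.4]
grip_width: 0.995
```

Run:
```python
from h import *
delta([.569,-.1835,.043],-4.3)
```

```text
pos [ 0.5693 -0.0689  0.0454] head -4.34 F [0.53 0.16 0.38] w 0.995 t 21.6
shift mm [  8.4 114.3   2.1] turn -0.04
```

jog_arm([
  [0, [0, 0, -15], 0],
  [0, [0, 0, -35], 0],
  [0, [0, 0, -55], 0],
  [0, [0, 0, -65], 0],
  [0, [0, 0, -65], 0],
  [0, [2, 25, -65], 0],
  [0, [5, 60, -65], 0],
  [0, [8, 95, -65], 0],
  [0, [8, 114, -65], 0],
  [0, [8, 114, -65], 0],
  [0, [8, 114, -65], 0],
  [0, [8, 114, -65], 0],
])

```text
time: 22.8
position: [0.568, -0.1822, 0.1095]
orientation: [0.999, -0.037, 0.002, -0.002]
contact_force: [-0.1, 0.7, -0.2]
grip_width: 0.999
```

Run:
```python
from tins import *
delta([.569,-.1835,.043],-4.3)
p=tins(0,"side"); crop("side",p,"s13",180,310,120,260,4.2,1.4)
```

```text
pos [ 0.568  -0.1822  0.1095] head -4.29 F [-0.05  0.71 -0.2 ] w 0.999 t 22.8
shift mm [ 0.8  1.5 66.5] turn 0.01
side 75 [ 0.5718 -0.1714  0.1056] [0.061 0.038 0.006]
side 222 [ 0.5679 -0.0707  0.1056] [0.065 0.066 0.007]
side 264 [0.5879 0.027  0.1048] [0.064 0.065 0.009]
```

View pics/s13.png

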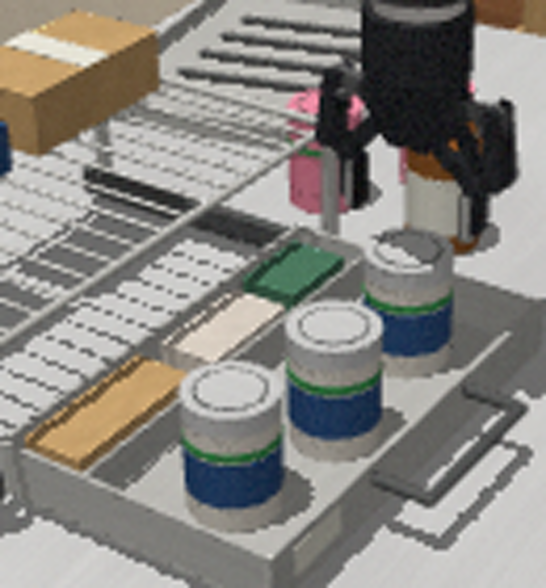

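Both tested tins stand upright and the gripper is over the third.

jog_arm([
  [0, [1, 1, 15], 0],
  [0, [1, 1, 35], 0],
  [0, [1, 1, 55], 0],
  [0, [1, 1, 63], 0],
  [0, [1, 1, 66], 0],
  [0, [1, 1, 66], 0],
  [0.1, [1, 1, 66], 0],
  [0.2, [1, 1, 66], 0],
  [0.3, [1, 1, 66], 0],
  [0.5, [1, 1, 66], 0],
  [1, [1, 1, 66], 0],
  [1, [1, 1, 66], 0],
  [1, [1, 1, 66], 0],
  [1, [1, 1, 66], 0],
])

```text
time: 24.25
position: [0.5706, -0.1835, 0.0455]
orientation: [0.999, -0.037, 0.004, -0.001]
contact_force: [0.8, -0.8, 6.6]
grip_width: 0.738
```

jog_arm([
  [1, [0, 0, -8], 0],
  [1, [0, 0, -20], 0],
  [1, [0, 0, -32], 0],
  [1, [0, 0, -40], 0],
  [1, [0, 0, -40], 0],
  [1, [0, 0, -40], 0],
  [1, [0, 0, -40], 0],
  [1, [0, 0, -40], 0],
])

```text
time: 25.05
position: [0.5698, -0.1834, 0.0846]
orientation: [0.999, -0.037, 0.003, -0.002]
contact_force: [0.1, 0.6, -3.6]
grip_width: 0.743
```

Run:
```python
exec(open("wgh.py").read())
crop("side",p,"s14",180,310,120,260,4.2,1.4)
```

```text
[-3.55 -2.91 -2.1  -1.79 -3.04 -2.2  -2.79 -2.67 -2.87 -2.   -2.85 -2.25
 -2.83 -2.16]
mean [ 0.028 -0.082 -2.572] std [0.482 0.566 0.476] se [0.129 0.151 0.127] tau [-42.702  33.112] pos [ 0.5703 -0.1836  0.0855] t 25.7
```

View pics/s14.png

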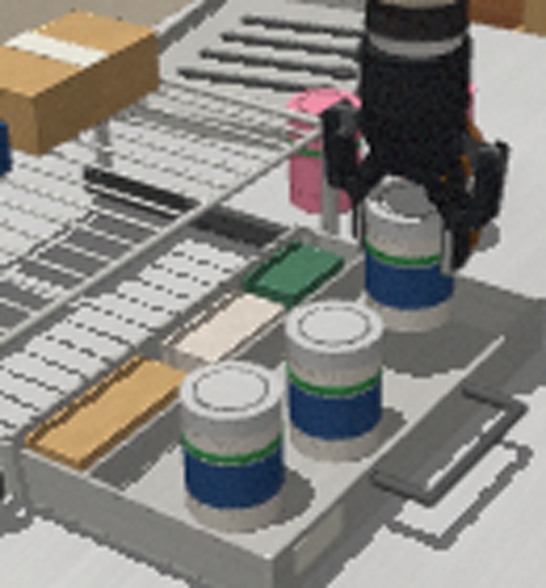

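The weights are about 1.6, 4.1 and 2.6 N for left, middle and right, so the middle tin is heaviest. I'll set this one down and return to it.

jog_arm([
  [1, [0, 0, 10], 0],
  [1, [0, 0, 22], 0],
  [1, [0, 0, 32], 0],
  [1, [0, 0, 37], 0],
  [1, [0, 0, 40], 0],
  [1, [0, 0, 40], 0],
  [1, [0, 0, 40], 0],
  [0.2, [0, 0, 40], 0],
  [0, [0, 0, 40], 0],
  [0, [0, 0, 40], 0],
  [0, [0, 0, 40], 0],
  [0, [0, 0, 40], 0],
])

```text
time: 26.95
position: [0.5708, -0.1836, 0.0458]
orientation: [0.999, -0.037, 0.004, -0.001]
contact_force: [-0.2, 0.6, 0.3]
grip_width: 1.004
```

Run:
```python
from h import *
delta([.569,-.069,.045],-4.3)
```

```text
pos [ 0.5708 -0.1836  0.0458] head -4.27 F [-0.21  0.6   0.33] w 1.004 t 26.95
shift mm [ -10.4 -114.2    1. ] turn 0.03
```

jog_arm([
  [0, [0, 0, -15], 0],
  [0, [0, 0, -35], 0],
  [0, [0, 0, -55], 0],
  [0, [0, 0, -65], 0],
  [0, [0, 0, -65], 0],
  [0, [-2, -25, -65], 0],
  [0, [-5, -60, -65], 0],
  [0, [-10, -95, -65], 0],
  [0, [-10, -114, -65], 0],
  [0, [-10, -114, -65], 0],
  [0, [-10, -114, -65], 0],
  [0, [-10, -114, -65], 0],
])

```text
time: 28.15
position: [0.5685, -0.0701, 0.1104]
orientation: [0.999, -0.038, 0.004, -0.001]
contact_force: [0.6, -0.4, -0.1]
grip_width: 1.002
```

Run:
```python
from tins import *
delta([.569,-.069,.045],-4.3)
p=tins(0,"side"); crop("side",p,"s15",180,310,120,260,4.2,1.4)
```

```text
pos [ 0.5685 -0.0701  0.1104] head -4.31 F [ 0.56 -0.43 -0.14] w 1.002 t 28.15
shift mm [-0.1 -1.  65.4] turn -0.01
side 102 [ 0.5704 -0.0556  0.1058] [0.063 0.036 0.006]
side 268 [0.5898 0.0265 0.105 ] [0.066 0.063 0.007]
```

View pics/s15.png

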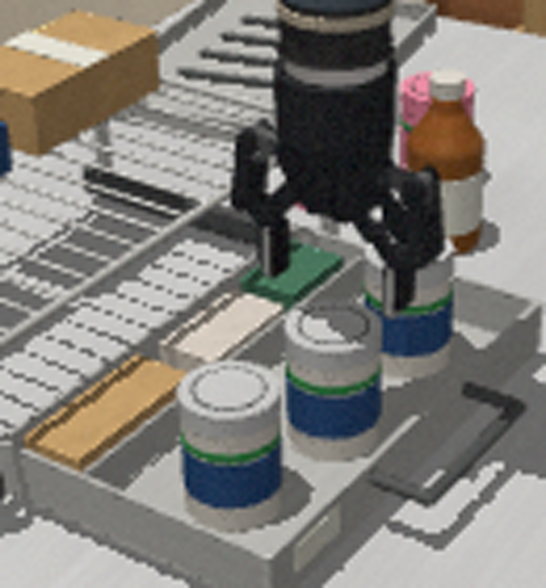

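All three stand upright. I'll grip the middle tin and lift it 125 mm.

jog_arm([
  [0, [0, 0, 15], 0],
  [0, [0, 0, 35], 0],
  [0, [0, 0, 55], 0],
  [0, [0, 0, 63], 0],
  [0, [0, 0, 66], 0],
  [0, [0, 0, 66], 0],
  [0.1, [0, 0, 66], 0],
  [0.2, [0, 0, 66], 0],
  [0.3, [0, 0, 66], 0],
  [0.5, [0, 0, 66], 0],
  [1, [0, 0, 66], 0],
  [1, [0, 0, 66], 0],
  [1, [0, 0, 66], 0],
  [1, [0, 0, 66], 0],
])

```text
time: 29.6
position: [0.5704, -0.0705, 0.0463]
orientation: [0.999, -0.038, 0.005, -0.001]
contact_force: [0.9, -0.3, 4.8]
grip_width: 0.736
```

jog_arm([
  [1, [0, 0, -6], 0],
  [1, [0, 0, -16], 0],
  [1, [0, 0, -28], 0],
  [1, [0, 0, -42], 0],
  [1, [0, 0, -57], 0],
  [1, [0, 0, -72], 0],
  [1, [0, 0, -87], 0],
  [1, [0, 0, -102], 0],
  [1, [0, 0, -114], 0],
  [1, [0, 0, -122], 0],
  [1, [0, 0, -125], 0],
  [1, [0, 0, -125], 0],
  [1, [0, 0, -125], 0],
  [1, [0, 0, -125], 0],
  [1, [0, 0, -125], 0],
  [1, [0, 0, -125], 0],
])

```text
time: 31.2
position: [0.5687, -0.0705, 0.1707]
orientation: [0.999, -0.038, 0.005, -0.001]
contact_force: [-0.1, 0.1, -3.9]
grip_width: 0.734
```

Run:
```python
exec(open("wgh.py").read())
print(monitor.get_obs()['dq'].round(3),monitor.get_obs()['grip_width'])
crop("side",p,"s16",120,320,60,260,3,1.4)
pt,d,W=cloud("top"); crop("top",pt,"t16",140,400,90,260,3,1.6)
for n,w_,pp in(("side",w,p),("top",W,pt)):
    xs,ys=w_@EX,w_@EY
    m=(w_[...,2]>.036)&(w_[...,2]<.048)&(xs<.50)&(xs>.40)&(ys>-.09)&(ys<.01); print(n,"bar",np.percentile(xs[m],[5,50,95]).round(4) if m.any() else None)
    m=(w_[...,2]>.098)&(w_[...,2]<.110)&(xs<.68)&(xs>.5)&(abs(ys+.04)<.17)&(pp.min(-1)>95)
    k,l,st,_=cv2.connectedComponentsWithStats(m.astype(np.uint8))
    for i in range(1,k):
        if st[i,4]>40: q=w_[l==i]; print(n,st[i,4],((q.max(0)+q.min(0))/2).round(4),np.ptp(q,0).round(3))
# held tin foot
m=(abs(w[...,0]-.569)<.05)&(abs(w[...,1]+.069)<.05)&(w[...,2]>.11)&(p.max(-1)>90)
print("held z range",np.percentile(w[...,2][m],[0,2,50,98,100]).round(3),m.sum())
```

```text
[-3.87 -4.37 -3.7  -4.01 -4.48 -3.83 -4.28 -3.8  -4.03 -5.32 -4.21 -4.54
 -3.83 -4.43]
mean [-0.066  0.041 -4.193] std [0.573 0.525 0.416] se [0.153 0.14  0.111] tau [-40.593  34.361] pos [ 0.569  -0.0706  0.1713] t 31.85
[ 0.     0.     0.    -0.    -0.    -0.001] 0.7338165996148234
side bar [0.4585 0.4612 0.4662]
side 126 [ 0.5668 -0.185   0.1054] [0.054 0.064 0.006]
side 264 [0.5904 0.0256 0.1055] [0.068 0.067 0.006]
top bar [0.459  0.464  0.4828]
top 383 [ 0.5702 -0.1849  0.1039] [0.062 0.062 0.011]
held z range [0.141 0.143 0.21  0.396 0.398] 265
```

View pics/s16.png

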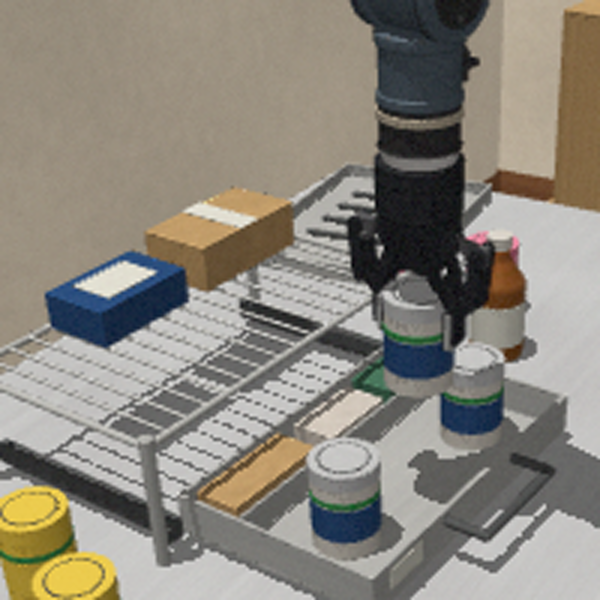

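View pics/t16.png

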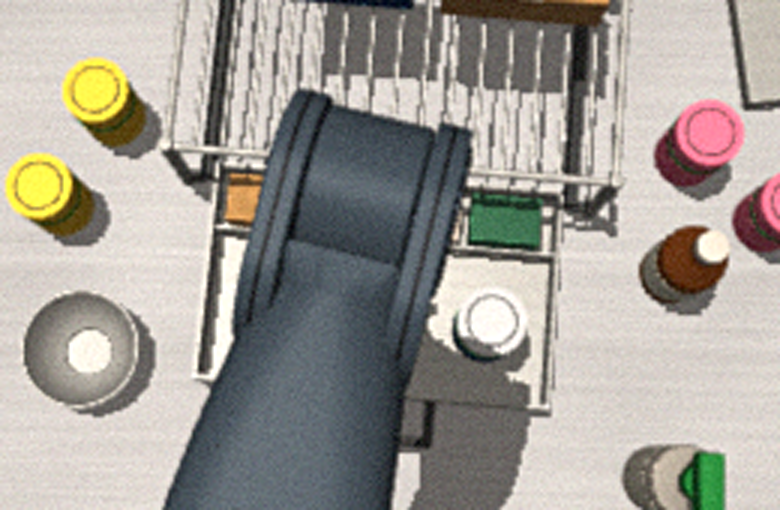

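Every check is in order: the held tin's foot is at about 0.14 m, it is at rest, the other two tins stand in the bay and the tray is out about 174 mm.

```bash
python3 -c "
from plant import robot
print(robot.hand_in())"
```

```text
the job is handed in; nothing more can be done
None
```

I pulled the tray out to its stop, weighed all three tins one at a time, and handed the job in at about 32 s holding the middle tin, the heaviest. `hand_in()` gives no verdict, so I can't say how it was scored.

- **Weights:** the left tin weighed about 1.6 N, the middle 4.1 N and the right 2.6 N. Lifting the middle one again at the end gave 4.2 N. Its lead of about 1.5 N is more than the 0.12 kg (1.2 N) the task promised.
- **Held tin:** its foot was about 0.14 m above the bench, roughly 125 mm above the tray floor. It was upright and at rest (joint speeds near zero), gripped at about 62 mm wide and touching nothing else.
- **Other two tins:** both stood upright in the front bay, with their lids at about 0.105 m.
- **Tray:** the pull took it 177 mm from its start to the stop. It was still about 174 mm out from its start at the end, having crept in 2–4 mm while I gripped the tins.
- **Bystanders:** the arm went nowhere near the bottle, bowl or sprayer, and they looked unmoved in the last picture. I did not measure them.

**What disagreed:**
- **Fingertip height:** the fingertips stood about 10 mm (shut) to 23 mm (open) above the reported TCP height, instead of 14 mm below it. Because of this my first grasp closed just above the handle bar. I took finger heights from the depth image after that, and every later grasp held.
- **Handle end:** my first two-view fix of one end of the handle was about 6 mm off, so I used depth for that as well.

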